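# Catch bottle caps from the dispenser chute and set them on the balance

## Robot

A 6-joint arm with a two-finger parallel gripper is mounted at the origin on the work surface. World frame = base frame: x ahead of the robot, y to its left, z up, the work surface at z = 0. Lengths are in m, angles in degrees, forces in N, time in s.
With the tool pointing down it reaches from about 0.4 to 0.825 m from the base axis. Payload 7 kg.
Tool frame: the origin (TCP) lies at the very end of the fingers, on their centre line; the grasp point (between the pads) lies 19 mm behind it (ctrl.grip_point_offset is the distance from the TCP to the grasp point, in m); x points along the fingers, z is the direction in which the jaws open and shut, and the axes are right-handed (so a half turn about x gives the same grasp; the last joint's range is limited). The gripper opens to 88 mm and grips with 3 to 60 N. Pads are 19 mm wide; open, the fingers measure 130 mm over their backs; the gripper's body (78 mm by 193 mm) begins 47 mm behind the grasp point.
Start: joints at [89.444, 20.546, 0.682, 0, -70.136, -16.507], TCP at [0.198, 0.645, 0.227] pointing down, gripper open.
Joint ranges: [-176.03, 176.03], [-82.01, 121.73], [-58.28, 71.71], [-173.87, 95.51], [-174.79, -0.11], [-173.66, 173.66]. Speed limits (degrees/s): [136.94, 136.94, 172.46, 180, 180, 180].

## Interface

Orientations are given as [roll, pitch, yaw] about the fixed x, y, z axes, in that order (R = Rz(yaw) Ry(pitch) Rx(roll)).
In Python, from plant import get_obs, snapshot, calibration, close_job, ctrl gives the robot as it stands.
- The arm moves only by the tool move_arm, never from a script. Its argument "commands" is a list that holds one entry, the list of rows, each a list of 4 numbers: the shift along the tool's x, y, z in cm, then the turn about the tool's x in rad. In form: [[[dx, dy, dz, spin], ...]]. A call has 1 to 8 rows; each row shifts and turns the commanded pose from where the row before left it, along the tool's axes as they then stand; what a row does not reach is not made up. A row lasts 1/10 s, in which the tool goes at most 50 mm and 8.59 degrees, less where a joint would pass 70% of its speed; a pose out of reach is approached as far as the arm can. A call with a gripper value outside its range is refused whole. "jaw" is the finger opening in cm, from 0 to 8.76, set as the call begins (left out, the last holds). The fingers move at their own pace and stop on an object; the grip force is fixed at half the most. Time passes only in rows, so rows that do not move let the fingers close. It gives the time, the measured TCP pose, the force and the opening at its end, in the units of the state.
- get_obs(): the state, without advancing time (a new reading comes with each control period).
- snapshot(name): name is "scene" or "top"; returns (picture, depth): 400x640x3 uint8, red, green, blue; 400x640 float32, m along the optical axis (not along the pixel's ray), 0 where there is no reading.
- calibration(name): a dict with "mtx" (3x3 intrinsics, pixels), "T" (4x4, takes a point from camera to world coordinates). Camera axes: x right, y up, looking along -z (the intrinsics and any distortion apply to the point x, -y, -z); pixel columns grow to the right and rows downward; lengths in m; the calibration is good to about 2 mm. A picture is of the moment at which its call begins. calibration takes no time and is no camera call.
- close_job(): hands the job in, once; it reports no verdict.
The state is a dict: "clock": time; "joint_pos": joint angles; "qvel": joint speeds; "tau": joint torques, N m; "tool_pos": TCP position; "orientation": TCP orientation; "force": force on the tool from outside, world axes, zero at the start; "moment": the same for the moment, N m; "opening": finger opening in m.
Only numpy, scipy, OpenCV 4.12 (cv2) and the standard library are available. Lean on these libraries where they do the work, as an engineer would, in place of code of your own. Each camera call takes 0.05 s, during which the arm holds its last target. There are 200 camera calls.

## Task

Take the steel dish by its handle, hold it up off the bench under the mouth of the cap chute and push the black paddle in with the dish, keeping it there until all four caps have slid into the dish. Then set the dish with its caps down gently, upright in the middle of the balance's round pan, and let go. Drop no cap on the bench and leave the glass beaker and white bowl where they stand.

Things in the scene. Friction and masses are not known exactly. Their poses are not given: they have to be found in the camera images.
- dish: round open steel dish, 55 mm high, outer radius 50 mm at the foot, 54 mm at the rim, wall 3.5 mm, floor 5 mm, about 0.2 kg; a straight flat black handle, 12 mm thick (y) and 24 mm tall (28 to 52 mm above the underside), sticks out level along its own -x to 167 mm from the dish's axis. Origin: centre of the underside; z up
- dish_grip (a point): point in the dish's handle, on its mid-line, 120 mm from the dish's axis (-x) and 40 mm above the dish's underside; pinch the handle across its 12 mm thickness here, from above
- dish_middle (a point): point on the dish's axis 25 mm above its underside, the middle of the inside
- dispenser: fixed dispenser, 335 mm tall: grey column 70 mm wide (front face at x = -55 mm) with an open steel chute, 40 mm wide, sloping 38 degrees down towards the dispenser's -x (facing the robot). A sprung gate 37 mm up from the lip holds back four caps; pushing the black paddle under the chute lifts it. Origin: centre of the underside; x points away from the chute's mouth
- chute_lip (a point): lower end of the chute's floor, mid-width, 110 mm along -x from the dispenser's origin and 185 mm above the bench; an open-topped steel spout in front of it (54 mm wide, reaching 48 mm along -x from the lip, from 45 mm above to 25 mm below it) turns the caps down: they fall from its open underside, 160 mm above the bench. Nothing is below down to the bench
- paddle_face (a point): centre of the front face (-x side) of the black push paddle, a vertical plate 50 mm wide and 45 mm tall (103 to 147 mm above the bench), unpressed 10 mm behind the chute lip (100 mm along -x from the dispenser's origin); it moves with the paddle
- paddle (a joint): travel of the paddle (m): 0 released, 0.024 fully pressed, along the dispenser's +x, springs back with 1.4 to 4.3 N. The gate rises 2.5 times the travel; the caps pass from about 0.009 on, freely at 0.013 and more
- balance: fixed white laboratory balance, 200 x 190 mm, case 46 mm high, with a round steel pan of 136 mm diameter over its centre. Origin: centre of the underside. It may stand on the left or on the right
- pan (a point): centre of the upper face of the balance's round pan, 63 mm above the bench
- cap1: white plastic bottle cap, a solid cylinder 25 mm in diameter and 20 mm long, 12 g; one of four standing in a slightly staggered row in the chute behind the gate. Origin: its centre; its axis is z
- cap2: white plastic bottle cap, a solid cylinder 25 mm in diameter and 20 mm long, 12 g; one of four standing in a slightly staggered row in the chute behind the gate. Origin: its centre; its axis is z
- cap3: white plastic bottle cap, a solid cylinder 25 mm in diameter and 20 mm long, 12 g; one of four standing in a slightly staggered row in the chute behind the gate. Origin: its centre; its axis is z
- cap4: white plastic bottle cap, a solid cylinder 25 mm in diameter and 20 mm long, 12 g; one of four standing in a slightly staggered row in the chute behind the gate. Origin: its centre; its axis is z
- stirrer: bystander: fixed grey magnetic stirrer, 190 x 160 mm, with a square white top plate 58 mm above the bench. Origin: centre of the underside
- beaker: bystander: glass beaker, 64 mm diameter, 75 mm tall. Origin: centre of the underside
- bowl: bystander: small white bowl without a handle, 90 mm diameter, 40 mm high. Origin: centre of the underside

How it is judged:
By the outcome, as a careful person would: the job done as asked, in the order asked, and still so for the second after the job is handed in, with the robot touching nothing.
It also fails if it takes over 48 s, if anything falls off the work surface, if the arm or the gripper's body presses on something with over 40 N, if the wrist force passes 120 N, or if a joint passes its speed limit or range.

## Working session

There is one attempt and no reset: what is moved stays moved. The work goes in short steps, Python scripts to look and compute and a tool call to move; the robot and the scene stay as the last step left them, time stands still between calls to the robot, and variables do not carry over. Pictures are saved under pics/ and viewed, about 8 in all and at most 12, crops included, and the job is handed in when it is done.

Besides the shell and the picture viewer there is one more tool, called after ">>>" by a JSON object that holds its "op" and its "data". move_arm: Moves the arm, as the interface text tells. Its arguments: {"type":"object","properties":{"commands":{"type":"array"},"jaw":{"type":"number"}},"required":["commands"]}

```bash
mkdir -p pics; ls; cat > h.py <<'E'
import numpy as np, cv2
from plant import get_obs, snapshot, calibration, close_job, ctrl
def cloud(name):
    im,d=snapshot(name); c=calibration(name); K=c["mtx"];T=c["T"]
    v,u=np.mgrid[0:400,0:640]
    P=np.stack([(u-K[0,2])/K[0,0]*d,-(v-K[1,2])/K[1,1]*d,-d],-1)
    W=P@T[:3,:3].T+T[:3,3]; W[d==0]=np.nan
    return im,W
def save(im,n): cv2.imwrite("pics/"+n+".png",im[:,:,::-1])
E
python3 - <<'E'
from h import *
o=get_obs(); print(o)
for n in("scene","top"):
    im,W=cloud(n); save(im,n+"0"); np.savez("/tmp/"+n,im=im,W=W); c=calibration(n); print(c, ctrl.grip_point_offset)
E
```

```text
pics
{'clock': 0.0, 'joint_pos': array([ 8.94467589e+01,  2.05909520e+01,  6.33186599e-01, -2.09527171e-02,
       -7.01358417e+01, -1.65062733e+01]), 'qvel': array([ 0.03719268,  0.08923066, -0.0425596 ,  0.09408693,  0.02751972,
       -0.03108894]), 'tau': array([ 3.20988611e-04, -5.82713485e+01,  2.93054563e+01,  6.99708447e+00,
        6.95720402e-03, -1.49336333e-04]), 'tool_pos': array([0.19790535, 0.64481485, 0.22562106]), 'orientation': array([   4.62500872,   89.90434235, -102.44164136]), 'force': array([-0.09392835, -1.30060217, -0.33539105]), 'moment': array([-0.01652965,  0.03981097,  0.02562268]), 'opening': 0.08750114551207752}
{'mtx': array([[434.90828114,   0.        , 322.22730857],
       [  0.        , 434.90828114, 196.84261039],
       [  0.        ,   0.        ,   1.        ]]), 'T': array([[-0.61142721, -0.45044836,  0.65057901,  1.33266705],
       [ 0.79121981, -0.35977383,  0.4945038 ,  0.55782798],
       [ 0.01131288,  0.81710408,  0.57637917,  0.7995585 ],
       [ 0.        ,  0.        ,  0.        ,  1.        ]])} 0.0188
{'mtx': array([[362.5122129 ,   0.        , 316.27515056],
       [  0.        , 362.5122129 , 196.4846011 ],
       [  0.        ,   0.        ,   1.        ]]), 'T': array([[-6.93111644e-03,  9.83156244e-01, -1.82635591e-01,
         4.77872768e-01],
       [-9.99435637e-01, -8.07524590e-04,  3.35820739e-02,
         1.93414767e-02],
       [ 3.28689429e-02,  1.82765280e-01,  9.82606984e-01,
         9.64498630e-01],
       [ 0.00000000e+00,  0.00000000e+00,  0.00000000e+00,
         1.00000000e+00]])} 0.0188
```

View pics/scene0.png

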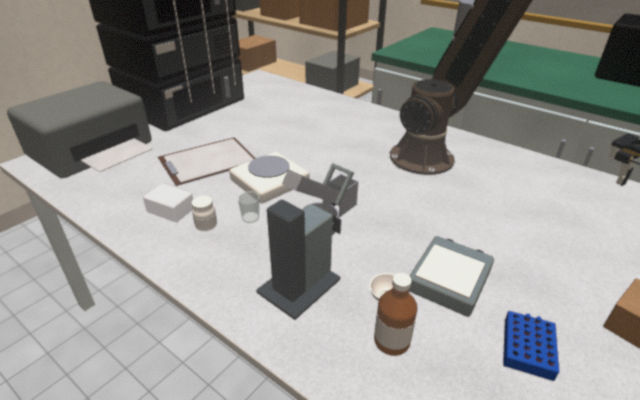

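View pics/top0.png

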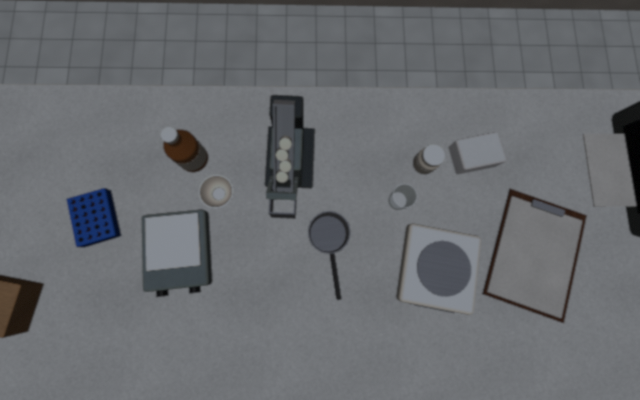

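Top view: the dish is at about (328,233), with its handle running to (338,298). The spout is at about (284,205), the column at (284,120), and the balance pan at (444,268) on the right. The beaker is at (402,197) and the bowl at (216,191). The scene view, taken from behind the dispenser, agrees.

```bash
python3 - <<'E'
from h import *
z=np.load("/tmp/top.npz"); im=z["im"];W=z["W"]
g=im.mean(-1)
def reg(name,u0,u1,v0,v1,zlo,zhi,rgbmax=999):
    m=np.zeros(g.shape,bool); m[v0:v1,u0:u1]=1
    m&=(W[...,2]>zlo)&(W[...,2]<zhi)&(g<rgbmax)
    p=W[m]
    if len(p)<5: print(name,len(p)); return p
    (c,s,a)=cv2.minAreaRect(p[:,:2].astype(np.float32)); cc,r=cv2.minEnclosingCircle(p[:,:2].astype(np.float32))
    print(name,len(p),"mean",p.mean(0).round(4),"rect",np.round(c,4),np.round(s,4),round(a,1),"circ",np.round(cc,4),round(r,4),"zmed",np.median(p[:,2]).round(4)); return p
d=reg("dishrim",300,355,205,262,.045,.065)
d=reg("dishall",300,355,205,258,.02,.065)
h=reg("handle",320,350,262,305,.03,.065)
l=cv2.fitLine(h[:,:2].astype(np.float32),cv2.DIST_HUBER,0,.01,.01).ravel(); print("line",l, np.degrees(np.arctan2(l[1],l[0])))
reg("column",255,320,85,220,.32,.36)
reg("disp>.2",255,320,85,220,.2,.36)
reg("spout",265,302,190,222,.17,.26)
reg("base",255,320,85,220,.005,.04)
reg("pan",405,480,225,310,.057,.07)
reg("case",390,490,215,320,.035,.053)
reg("beaker",385,420,180,215,.05,.09)
reg("bowl",195,240,170,212,.03,.06)
reg("stirrer",135,220,205,300,.04,.07)
c=calibration("top")
crop=cv2.resize(im[80:310,230:360],None,fx=4.4,fy=2.6*1,interpolation=cv2.INTER_CUBIC)
crop=cv2.resize(im[90:310,245:365],None,fx=2.7,fy=2.7,interpolation=cv2.INTER_CUBIC)
z2=np.load("/tmp/scene.npz")["im"]
c2=cv2.resize(z2[150:320,230:380],None,fx=3,fy=3,interpolation=cv2.INTER_CUBIC)
out=np.zeros((600,790,3),np.uint8); out[:crop.shape[0],:crop.shape[1]]=crop[:600]; out[:c2.shape[0],330:330+c2.shape[1]]=c2
save(np.clip(out*1.6,0,255).astype(np.uint8),"crop1")
# row profile along spout: heights by row
for v in range(92,222,5): print(v,[(round(float(W[v,u,2]),3)) for u in range(264,306,5)])
E
```

```text
dishrim 283 mean [ 0.5495 -0.0468  0.0538] rect [ 0.5555 -0.0419] [0.1065 0.1099] 55.2 circ [ 0.5469 -0.0451] 0.0637 zmed 0.0545
dishall 403 mean [ 0.5612 -0.05    0.0468] rect [ 0.5568 -0.0429] [0.1065 0.1064] 56.0 circ [ 0.5515 -0.0436] 0.059 zmed 0.0525
handle 204 mean [ 0.4374 -0.0586  0.0508] rect [ 0.4379 -0.0593] [0.0907 0.0122] 7.9 circ [ 0.4377 -0.0575] 0.0456 zmed 0.0517
line [ 0.99012536  0.14018463  0.43744132 -0.05862014] 8.058529
column 142 mean [0.7684 0.0567 0.3286] rect [0.7683 0.0576] [0.0395 0.0242] 88.2 circ [0.7686 0.0575] 0.0223 zmed 0.3288
disp>.2 2880 mean [0.7083 0.0592 0.2636] rect [0.7019 0.0605] [0.0699 0.2467] 87.6 circ [0.7018 0.0596] 0.1259 zmed 0.2612
spout 268 mean [0.595  0.0671 0.2098] rect [0.6075 0.0628] [0.0568 0.0579] 87.6 circ [0.6066 0.0641] 0.0385 zmed 0.2117
base 964 mean [0.7602 0.0374 0.0143] rect [0.781  0.0604] [0.169  0.3747] 88.7 circ [0.7755 0.0652] 0.1986 zmed 0.0142
pan 2387 mean [ 0.4651 -0.3253  0.063 ] rect [ 0.4657 -0.3258] [0.1346 0.1347] 60.8 circ [ 0.4659 -0.3262] 0.0686 zmed 0.0631
case 3552 mean [ 0.4624 -0.316   0.0451] re
[... 1479 characters left out ...]
0.228, 0.246, 0.248, 0.198, 0.195, 0.014]
172 [0.001, 0.017, 0.246, 0.239, 0.24, 0.218, 0.172, 0.173, nan]
177 [0.0, 0.014, 0.24, 0.23, 0.234, 0.213, 0.121, 0.122, 0.014]
182 [0.0, 0.236, 0.232, 0.223, 0.223, 0.222, 0.23, 0.072, 0.019]
187 [0.001, 0.255, 0.226, 0.195, 0.236, 0.236, 0.25, 0.012, 0.009]
192 [-0.001, 0.274, 0.272, 0.272, 0.273, 0.271, 0.266, -0.0, -0.001]
197 [0.001, 0.271, 0.268, 0.269, 0.268, 0.27, 0.273, 0.002, 0.0]
202 [nan, 0.231, 0.0, 0.002, 0.001, 0.001, 0.232, 0.004, -0.0]
207 [0.0, 0.231, -0.001, 0.0, 0.001, 0.0, 0.229, -0.003, 0.003]
212 [0.001, 0.232, 0.229, 0.228, 0.002, -0.004, 0.231, 0.001, 0.001]
217 [0.002, 0.001, 0.169, 0.173, 0.178, 0.18, 0.182, -0.002, 0.001]
```

View pics/crop1.png

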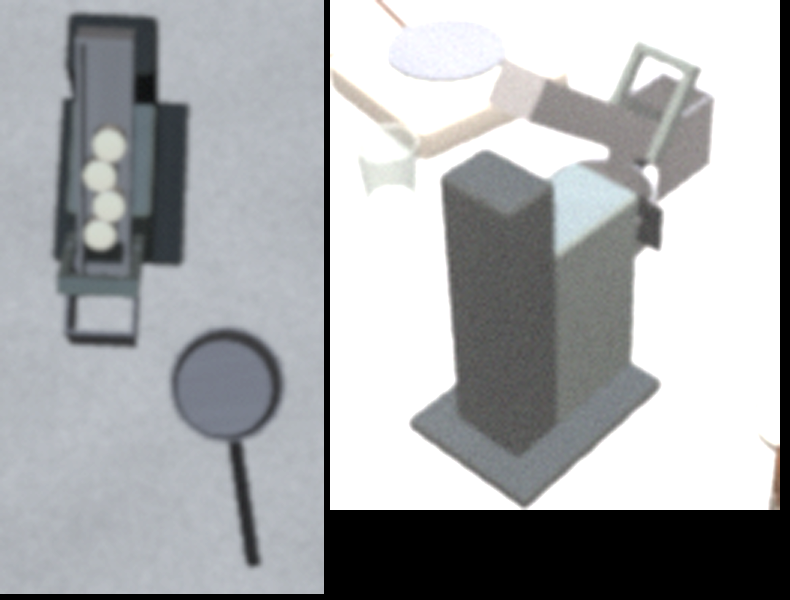

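The crop shows the spout frame at top-view pixels of about (269–296, 200–218), with the four caps behind the gate. The dish handle points to the robot, tilted by about 8°.

```bash
cat >> h.py <<'E'
def pose():
    o=get_obs(); r,p,y=np.radians(o["orientation"])
    R=cv2.Rodrigues(np.array([0,0,y]))[0]@cv2.Rodrigues(np.array([0,p,0]))[0]@cv2.Rodrigues(np.array([r,0,0]))[0]
    return np.array(o["tool_pos"]),R,np.degrees(np.arctan2(R[1,2],R[0,2])),o
def togo(xyz,psi):
    """spin first (rad), then shift (cm) in tool axes after the spin"""
    t,R,ps,o=pose(); s=-np.radians((psi-ps+180)%360-180)
    R2=R@cv2.Rodrigues(np.array([s,0,0.]))[0]
    print("t",o["clock"],"tcp",t.round(4),"psi",ps.round(2),"tooldown",R[:,0].round(4),"F",np.round(o["force"],1),"open",round(o["opening"],4),"j6",o["joint_pos"][5].round(0))
    print("spin",s.round(3),"shift",(R2.T@(np.array(xyz)-t)*100).round(2))
E
python3 - <<'E'
from h import *
from scipy.optimize import least_squares
W=np.load("/tmp/top.npz")["W"]
p=W[195:222,262:304].reshape(-1,3); p=p[(p[:,2]>.223)&(p[:,2]<.24)]
print("spout rim",len(p),cv2.minAreaRect(p[:,:2].astype(np.float32)))
p=W[85:220,255:320].reshape(-1,3)
for lo,hi in((.186,.2),(.25,.268)):
    q=p[(p[:,2]>lo)&(p[:,2]<hi)]; print(lo,len(q),q[:,0].min(),q[:,0].max(),q[:,1].min(),q[:,1].max())
q=p[(p[:,2]>.008)&(p[:,2]<.022)]; print("base",q.min(0),q.max(0))
# right edge line of base -> yaw
e=[q[np.abs(q[:,0]-x)<.004][:,1].min() for x in np.arange(.70,.80,.008)]; print("edge yaw",np.degrees(np.arctan(np.polyfit(np.arange(.70,.80,.008),e,1)[0])))
c=W[95:180,262:304].reshape(-1,3)
m=[]
for v in range(108,178):  # left and right chute edges
    z=W[v,262:306]; k=np.where(z[:,2]>.2)[0]; m.append(z[k[0]])
m=np.array(m); print("chute left edge yaw",np.degrees(np.arctan(np.polyfit(m[:,0],m[:,1],1)[0])))
p=W[205:262,300:356].reshape(-1,3); p=p[(p[:,2]>.05)&(p[:,2]<.06)&(p[:,0]>.507)]
f=least_squares(lambda a:np.hypot(p[:,0]-a[0],p[:,1]-a[1])-.0522,[.556,-.042],loss="soft_l1",f_scale=.002); print("dish",f.x)
togo([.45,-.02,.20],-81.94)
E
```

```text
spout rim 99 ((0.5935865044593811, 0.06488806754350662), (0.05380627512931824, 0.029576564207673073), 87.5739974975586)
0.186 545 0.5780230024493399 0.795076406818882 0.021654962545930353 0.09500737345492974
0.25 725 0.6024288476293508 0.825269205210919 0.021463631145538137 0.09366223694612404
base [ 0.59329786 -0.01982141  0.00855922] [0.8525331  0.12469386 0.02176832]
edge yaw -2.1440116507577476
chute left edge yaw 4.485829075102831
dish [ 0.55679974 -0.04287095]
t 0.1 tcp [0.198  0.6449 0.2257] psi -107.07 tooldown [-3.0e-04 -1.5e-03 -1.0e+00] F [-0.4  0.2 -0.2] open 0.0874 j6 -17.0
spin -0.439 shift [ 2.66 15.64 69.36]
```

>>> {"op": "move_arm", "data": {"commands": [[[0, 0, 0, -0.146], [0, 0, 0, -0.146], [0, 0, 0, -0.146]]]}}

```text
clock: 0.4
tool_pos: [0.198, 0.645, 0.226]
orientation: [-19.3, 89.9, -100.9]
force: [-0.4, -0.5, 0.3]
opening: 0.0876
```

```bash
python3 -c "
from h import *
togo([.44,.05,.20],-81.94)"
```

```text
t 0.4 tcp [0.198 0.645 0.226] psi -81.63 tooldown [-2.e-04 -1.e-03 -1.e+00] F [-0.4 -0.5  0.3] open 0.0876 j6 9.0
spin 0.005 shift [ 2.65 15.62 62.3 ]
```

>>> {"op": "move_arm", "data": {"commands": [[[0.1, 1, 3.9, 0], [0.1, 1, 3.9, 0], [0.1, 1, 3.9, 0], [0.1, 1, 3.9, 0], [0.2, 1, 3.9, 0], [0.2, 1, 3.9, 0], [0.2, 1, 3.9, 0], [0.2, 1, 3.9, 0]]], "jaw": 6}}

```text
clock: 1.2
tool_pos: [0.3211, 0.3457, 0.2143]
orientation: [-52.3, 90.0, -134.3]
force: [1.0, -0.0, 1.5]
opening: 0.0602
```

>>> {"op": "move_arm", "data": {"commands": [[[0.2, 1, 3.9, 0], [0.2, 1, 3.9, 0], [0.2, 1, 3.9, 0], [0.2, 1, 3.9, 0], [0.2, 1, 3.9, 0], [0.2, 1, 3.9, 0], [0.2, 1, 3.9, 0], [0.2, 1, 3.9, 0]]]}}

```text
clock: 2.0
tool_pos: [0.4438, 0.0481, 0.1985]
orientation: [136.4, 90.0, 54.4]
force: [1.8, 0.5, 0.7]
opening: 0.0603
```

```bash
python3 -c "
from h import *
togo([.438,-.0592,.021],-81.94)"
```

```text
t 2.0 tcp [0.4438 0.0481 0.1985] psi -81.95 tooldown [ 2.e-04  2.e-04 -1.e+00] F [1.8 0.5 0.7] open 0.0603 j6 66.0
spin -0.0 shift [17.75 -2.09 10.54]
```

>>> {"op": "move_arm", "data": {"commands": [[[0, -0.7, 3.5, 0], [1, -0.7, 3.5, 0], [3, -0.7, 3.5, 0], [3, 0, 0, 0], [3, 0, 0, 0], [1, 0, 0, 0], [0, 0, 0, 0]]]}}

```text
clock: 2.7
tool_pos: [0.4366, -0.0574, 0.0875]
orientation: [-80.0, 89.8, -162.0]
force: [-0.1, 0.4, 0.1]
opening: 0.0598
```

```bash
python3 - <<'E'
from h import *
togo([.438,-.0592,.021],-81.94)
im,W=cloud("top"); np.savez("/tmp/top1",im=im,W=W)
c=cv2.resize(im[190:320,270:400],None,fx=4.5,fy=4.5,interpolation=cv2.INTER_CUBIC)
save(np.clip(c*1.6,0,255).astype(np.uint8),"grasp")
E
```

```text
t 2.7 tcp [ 0.4366 -0.0574  0.0875] psi -81.96 tooldown [-0.0033 -0.0011 -1.    ] F [-0.1  0.4  0.1] open 0.0598 j6 80.0
spin -0.0 shift [6.65 0.14 0.19]
```

View pics/grasp.png

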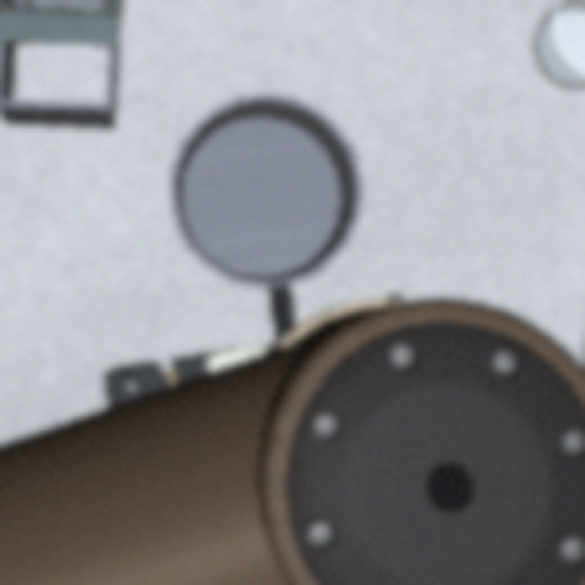

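The arm hides the grip in this view. The dish is unmoved and the tool is about 2 mm from the planned line, so I descend and close.

>>> {"op": "move_arm", "data": {"commands": [[[2, 0.15, 0.2, 0], [2, 0, 0, 0], [1.5, 0, 0, 0], [1.1, 0, 0, 0], [0, 0, 0, 0]]]}}

```text
clock: 3.25
tool_pos: [0.4398, -0.0585, 0.0228]
orientation: [-27.9, 90.0, -109.9]
force: [0.3, 0.9, 0.5]
opening: 0.0598
```

>>> {"op": "move_arm", "data": {"commands": [[[0, 0, 0, 0], [0, 0, 0, 0], [0, 0, 0, 0], [0, 0, 0, 0], [0, 0, 0, 0], [0, 0, 0, 0], [0, 0, 0, 0], [0, 0, 0, 0]]], "jaw": 0.5}}

```text
clock: 4.05
tool_pos: [0.4393, -0.059, 0.0226]
orientation: [-36.9, 90.0, -118.8]
force: [-0.6, -0.5, 1.2]
opening: 0.0115
```

```bash
python3 -c "
from h import *
togo([.438,-.0592,.15],-92.3)"
```

```text
t 4.05 tcp [ 0.4393 -0.059   0.0226] psi -81.97 tooldown [-0.e+00 -1.e-04 -1.e+00] F [-0.6 -0.5  1.2] open 0.0115 j6 80.0
spin 0.18 shift [-12.74  -0.13   0.03]
```

>>> {"op": "move_arm", "data": {"commands": [[[-0.3, 0, 0, 0], [-0.7, 0, 0, 0], [-1, 0, 0, 0], [-1.5, 0, 0, 0], [-1.5, 0, 0, 0], [-1, 0, 0, 0], [-0.6, 0, 0, 0], [0, 0, 0, 0]]]}}

```text
clock: 4.85
tool_pos: [0.4398, -0.0588, 0.0894]
orientation: [99.3, 89.9, 17.3]
force: [-0.3, -1.1, -3.3]
opening: 0.0119
```

```bash
cat >> h.py <<'E'
def dish(imW,win,under):
    """fit plane + circle to the rim points in a window; under: expected underside z"""
    im,W=imW; u0,u1,v0,v1=win; p=W[v0:v1,u0:u1].reshape(-1,3); p=p[(p[:,2]>under+.035)&(p[:,2]<under+.075)]
    from scipy.optimize import least_squares
    A=np.c_[p[:,:2],np.ones(len(p))]
    f=least_squares(lambda a:A@a-p[:,2],[0,0,under+.055],loss="soft_l1",f_scale=.002).x
    q=p[np.abs(A@f-p[:,2])<.005]
    g=least_squares(lambda a:np.hypot(q[:,0]-a[0],q[:,1]-a[1])-.0522,list(np.nanmean(q[:,:2],0)),loss="soft_l1",f_scale=.002).x
    print("rim n",len(q),"slope deg x,y",np.degrees(np.arctan(f[:2])).round(2),"centre",g.round(4),"rim z",(f[:2]@g+f[2]).round(4))
    return g
E
python3 - <<'E'
from h import *
togo([.4393,-.059,.109],-92.3)
r=cloud("top"); im,W=r
dish(r,(300,360,195,262),.066)
s,_=snapshot("scene")
c=np.hstack([cv2.resize(s[150:290,260:400],(380,380)),cv2.resize(im[180:310,270:400],(380,380))]); save(np.clip(c*1.4,0,255).astype(np.uint8),"lift")
E
```

```text
t 4.85 tcp [ 0.4398 -0.0588  0.0894] psi -81.96 tooldown [ 1.7e-03  5.0e-04 -1.0e+00] F [-0.3 -1.1 -3.3] open 0.0119 j6 80.0
spin 0.18 shift [-1.96 -0.05  0.02]
rim n 299 slope deg x,y [-0.43  1.28] centre [ 0.556  -0.0421] rim z 0.1194
```

View pics/lift.png

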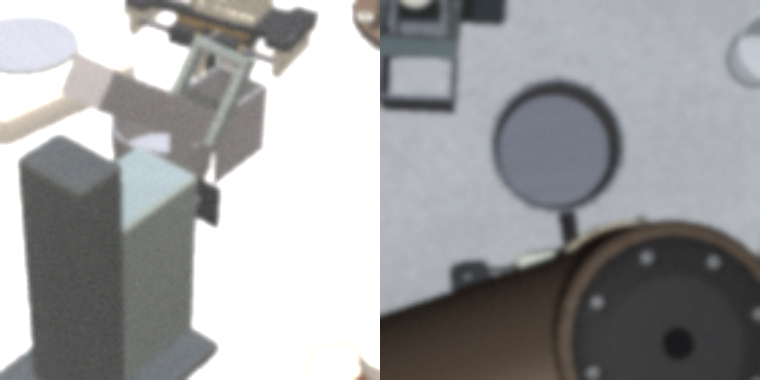

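Dish held level, with the rim at 0.119 against an expected 0.122. Next I raise it, turn it and bring it in front of the spout.

>>> {"op": "move_arm", "data": {"commands": [[[-1, 0, 0, 0.03], [-1.1, 0, -0.5, 0.05], [0, -0.2, -1.5, 0.06], [0, -0.2, -2.5, 0.04], [0, -0.2, -3, 0], [0, -0.2, -3, 0], [0, -0.2, -1.7, 0], [0, -0.2, -0.8, 0]]]}}

```text
clock: 5.75
tool_pos: [0.4293, 0.0725, 0.1098]
orientation: [-34.6, 90.0, -126.8]
force: [-0.1, 0.5, -1.6]
opening: 0.0122
```

```bash
python3 - <<'E'
from h import *
togo([.433,.0714,.111],-92.3)
r=cloud("top"); im,W=r
dish(r,(255,330,170,252),.088)
togo([.483,.0694,.111],-92.3)
E
```

```text
t 5.75 tcp [0.4293 0.0725 0.1098] psi -92.26 tooldown [-1.e-04 -1.e-04 -1.e+00] F [-0.1  0.5 -1.6] open 0.0122 j6 52.0
spin 0.001 shift [-0.12  0.37  0.1 ]
rim n 209 slope deg x,y [ 0.65 -0.57] centre [0.5478 0.0678] rim z 0.14
t 5.8 tcp [0.4292 0.0726 0.1097] psi -92.26 tooldown [-0.e+00  1.e-04 -1.e+00] F [ 0.8 -0.  -2.1] open 0.0117 j6 52.0
spin 0.001 shift [-0.13  5.39  0.1 ]
```

>>> {"op": "move_arm", "data": {"commands": [[[0, 0.5, 0.1, 0], [0, 1, 0, 0], [0, 1, 0, 0], [0, 0.7, 0, 0], [0, 0, 0, 0]]]}}

```text
clock: 6.3
tool_pos: [0.4624, 0.0684, 0.1093]
orientation: [-15.4, 90.0, -107.8]
force: [-0.5, 0.4, -2.6]
opening: 0.012
```

>>> {"op": "move_arm", "data": {"commands": [[[0, 0.7, 0, 0], [0, 0.7, 0, 0], [0, 0.5, 0, 0], [0, 0.3, 0, 0], [0, 0, 0, 0], [0, 0, 0, 0], [0, 0, 0, 0], [0, 0, 0, 0]]]}}

```text
clock: 7.1
tool_pos: [0.4828, 0.0679, 0.1095]
orientation: [-72.3, 90.0, -164.6]
force: [-4.6, -0.5, -2.8]
opening: 0.0119
```

```bash
python3 - <<'E'
from h import *
togo([.483,.0694,.111],-92.3)
r=cloud("top"); im,W=r
s,_=snapshot("scene")
print("gate bar z",[W[v,284,2].round(3) for v in range(178,206,3)])
c=np.hstack([cv2.resize(s[150:290,260:400],(390,390)),cv2.resize(im[100:230,220:350],(390,390))]); save(np.clip(c*1.4,0,255).astype(np.uint8),"push")
E
```

```text
t 7.1 tcp [0.4828 0.0679 0.1095] psi -92.28 tooldown [-3.e-04 -1.e-04 -1.e+00] F [-4.6 -0.5 -2.8] open 0.0119 j6 57.0
spin 0.0 shift [-0.15  0.01 -0.15]
gate bar z [np.float64(0.209), np.float64(0.205), np.float64(0.199), np.float64(0.196), np.float64(0.253), np.float64(0.275), np.float64(0.27), np.float64(0.267), np.float64(0.09), np.float64(0.091)]
```

View pics/push.png

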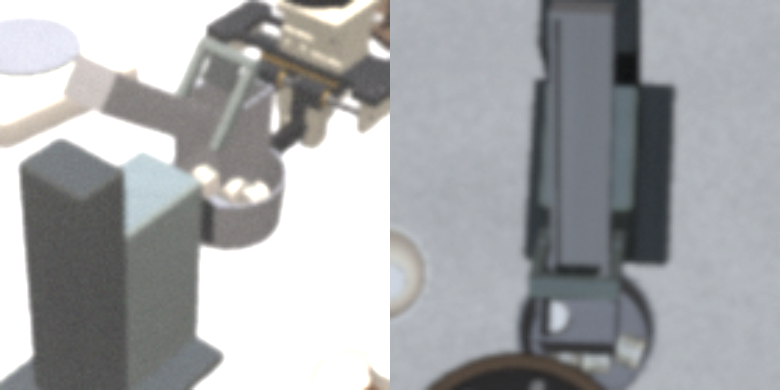

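The chute is empty and caps are visible in the dish. I hold briefly, then back away and count them.

>>> {"op": "move_arm", "data": {"commands": [[[0, 0, 0, 0], [0, 0, 0, 0], [0, 0, 0, 0], [0, -0.2, 0, 0], [0, -0.4, 0, 0], [0, -0.6, 0, 0], [0, -0.8, 0, 0], [0, -0.8, 0, 0]]]}}

```text
clock: 8.0
tool_pos: [0.4556, 0.0697, 0.1101]
orientation: [115.3, 89.9, 23.1]
force: [-0.1, -0.8, -3.5]
opening: 0.0119
```

>>> {"op": "move_arm", "data": {"commands": [[[0, -0.8, 0, 0], [0, -0.8, 0, 0], [0, -0.7, 0, 0], [0, -0.4, 0, 0], [0, -0.2, 0, 0], [0, 0, 0, 0]]]}}

```text
clock: 8.6
tool_pos: [0.4262, 0.0704, 0.1097]
orientation: [119.4, 90.0, 27.1]
force: [0.2, -0.1, -2.5]
opening: 0.0116
```

```bash
python3 - <<'E'
from h import *
togo([.483,.0694,.111],-92.3)
r=cloud("top"); im,W=r
dish(r,(255,330,170,252),.088)
s,_=snapshot("scene")
c=np.hstack([cv2.resize(s[150:290,260:400],(390,390)),cv2.resize(im[140:270,220:350],(390,390))]); save(np.clip(c*1.4,0,255).astype(np.uint8),"back")
E
```

```text
t 8.6 tcp [0.4262 0.0704 0.1097] psi -92.26 tooldown [ 3.e-04  2.e-04 -1.e+00] F [ 0.2 -0.1 -2.5] open 0.0116 j6 52.0
spin 0.001 shift [-0.13  5.68 -0.13]
rim n 187 slope deg x,y [ 1.22 -0.63] centre [0.5451 0.0655] rim z 0.1392
```

View pics/back.png

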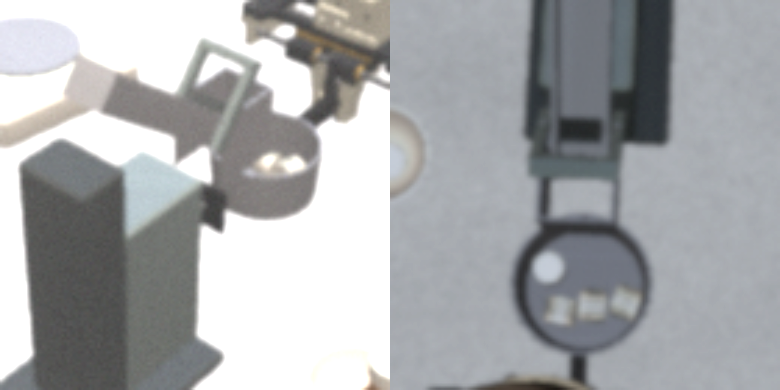

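All four caps are in the dish: one standing at about (548,268), and three lying at (560,310), (592,305) and (626,302). Next is the carry to the balance.

>>> {"op": "move_arm", "data": {"commands": [[[-0.3, 0, 0.2, 0], [-0.5, 0.2, 0.6, 0], [-0.5, 0.2, 1.2, 0], [-0.5, 0.2, 1.6, 0], [-0.2, 0.2, 1.8, 0], [0, 0.2, 1.8, 0], [0, 0.2, 1.8, 0], [0, 0.2, 1.8, 0]]]}}

```text
clock: 9.5
tool_pos: [0.436, -0.0398, 0.1301]
orientation: [98.2, 90.0, 5.9]
force: [0.2, 0.9, -3.1]
opening: 0.0119
```

>>> {"op": "move_arm", "data": {"commands": [[[0, 0.1, 1.8, 0], [0, 0, 1.6, 0], [0, 0, 1, 0.02], [0, 0, 0.6, 0.04], [0, 0, 0.2, 0.06], [0, 0, 0, 0.07], [0, 0, 0, 0.07], [0, 0, 0, 0.07]]]}}

```text
clock: 10.3
tool_pos: [0.4347, -0.0902, 0.1297]
orientation: [131.8, 90.0, 20.3]
force: [0.2, -0.2, -2.5]
opening: 0.0118
```

>>> {"op": "move_arm", "data": {"commands": [[[0, 0, 0, 0.06], [0, 0, 0, 0.05], [0, 0, 0, 0.03], [0, 0, 0, 0.013]]]}}

```text
clock: 10.7
tool_pos: [0.4347, -0.0902, 0.1297]
orientation: [139.9, 90.0, 19.9]
force: [-0.3, 0.2, -2.7]
opening: 0.0118
```

```bash
python3 - <<'E'
from h import *
togo([.363,-.2665,.130],-120)
E
```

```text
t 10.7 tcp [ 0.4347 -0.0902  0.1297] psi -120.04 tooldown [ 2.e-04  1.e-04 -1.e+00] F [-0.3  0.2 -2.7] open 0.0118 j6 46.0
spin -0.001 shift [-0.04  2.61 18.86]
```

>>> {"op": "move_arm", "data": {"commands": [[[0, 0.1, 0.4, 0], [0, 0.1, 0.9, 0], [0, 0.2, 1.5, 0], [0, 0.3, 1.8, 0], [0, 0.3, 1.9, 0], [0, 0.3, 1.9, 0], [0, 0.3, 1.9, 0], [0, 0.3, 1.9, 0]]]}}

```text
clock: 11.5
tool_pos: [0.3894, -0.2065, 0.1296]
orientation: [-43.8, 90.0, -163.7]
force: [-0.6, -0.5, -2.9]
opening: 0.0118
```

>>> {"op": "move_arm", "data": {"commands": [[[0, 0.2, 1.9, 0], [0, 0.2, 1.8, 0], [0, 0.1, 1.4, 0], [0, 0.1, 0.9, 0], [0, 0.1, 0.5, 0], [0, 0, 0, 0], [0, 0, 0, 0]]]}}

```text
clock: 12.2
tool_pos: [0.3639, -0.2651, 0.1296]
orientation: [132.6, 90.0, 12.7]
force: [0.5, -0.2, -1.9]
opening: 0.0119
```

```bash
python3 - <<'E'
from h import *
togo([.363,-.2665,.130],-120)
r=cloud("top"); im,W=r; np.savez("/tmp/top2",im=im,W=W)
dish(r,(405,500,210,310),.107)
c=cv2.resize(im[180:330,380:530],(590,590)); save(np.clip(c*1.4,0,255).astype(np.uint8),"above")
E
```

```text
t 12.2 tcp [ 0.3639 -0.2651  0.1296] psi -119.96 tooldown [ 0.  0. -1.] F [ 0.5 -0.2 -1.9] open 0.0119 j6 71.0
spin 0.001 shift [-0.04 -0.    0.17]
rim n 376 slope deg x,y [-0.12  1.6 ] centre [ 0.4667 -0.3224] rim z 0.1556
```

View pics/above.png

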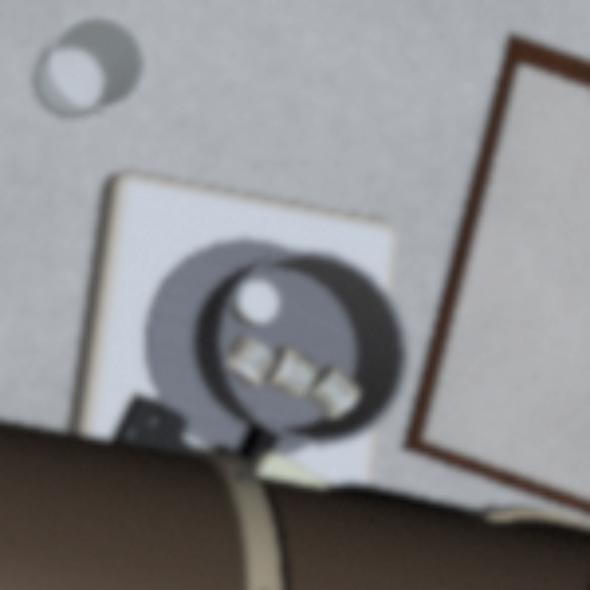

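Dish centre is 3–4 mm from the pan centre. I correct this and lower slowly.

>>> {"op": "move_arm", "data": {"commands": [[[0.3, 0.1, 0.15, 0], [0.6, 0.05, 0.1, 0], [0.7, 0, 0, 0], [0.7, 0, 0, 0], [0.5, 0, 0, 0], [0.2, 0, 0, 0], [0, 0, 0, 0]]]}}

```text
clock: 12.95
tool_pos: [0.3636, -0.2681, 0.0992]
orientation: [-70.5, 89.9, 169.5]
force: [1.1, -1.0, -3.2]
opening: 0.0121
```

```bash
python3 - <<'E'
from h import *
togo([.363,-.2675,.0856],-120)
r=cloud("top"); dish(r,(395,490,215,315),.077)
E
```

```text
t 12.95 tcp [ 0.3636 -0.2681  0.0992] psi -119.95 tooldown [-9.e-04  2.e-04 -1.e+00] F [ 1.1 -1.  -3.2] open 0.0121 j6 71.0
spin 0.001 shift [ 1.36 -0.08 -0.02]
rim n 352 slope deg x,y [-0.51  1.45] centre [ 0.4667 -0.3253] rim z 0.1254
```

>>> {"op": "move_arm", "data": {"commands": [[[0.2, 0, 0, 0], [0.2, 0, 0, 0], [0.1, 0, 0, 0], [0.1, 0, 0, 0], [0, 0, 0, 0]]]}}

```text
clock: 13.5
tool_pos: [0.3638, -0.2681, 0.0935]
orientation: [-74.8, 90.0, 165.3]
force: [-0.2, -0.0, -2.8]
opening: 0.0117
```

>>> {"op": "move_arm", "data": {"commands": [[[0.1, 0, 0, 0], [0.1, 0, 0, 0], [0, 0, 0, 0]]]}}

```text
clock: 13.8
tool_pos: [0.3637, -0.2681, 0.0914]
orientation: [-80.3, 90.0, 159.8]
force: [0.2, -1.2, -2.4]
opening: 0.0121
```

>>> {"op": "move_arm", "data": {"commands": [[[0.1, 0, 0, 0], [0.1, 0, 0, 0], [0, 0, 0, 0]]]}}

```text
clock: 14.1
tool_pos: [0.3637, -0.2681, 0.0894]
orientation: [-86.8, 90.0, 153.3]
force: [0.2, 0.0, -2.5]
opening: 0.0118
```

>>> {"op": "move_arm", "data": {"commands": [[[0.1, 0, 0, 0], [0.1, 0, 0, 0], [0, 0, 0, 0]]]}}

```text
clock: 14.4
tool_pos: [0.3639, -0.2682, 0.0877]
orientation: [88.2, 90.0, -31.8]
force: [-1.6, -0.0, 0.9]
opening: 0.0119
```

```bash
python3 - <<'E'
from h import *
togo([.363,-.2675,.0856],-120)
r=cloud("top"); dish(r,(395,490,215,315),.063)
E
```

```text
t 14.4 tcp [ 0.3639 -0.2682  0.0877] psi -119.95 tooldown [ 2.e-04 -1.e-04 -1.e+00] F [-1.6 -0.   0.9] open 0.0119 j6 71.0
spin 0.001 shift [ 0.21 -0.11 -0.01]
rim n 310 slope deg x,y [-0.05  1.9 ] centre [ 0.4667 -0.3253] rim z 0.1144
```

>>> {"op": "move_arm", "data": {"commands": [[[0.1, 0, 0, 0], [0.05, 0, 0, 0], [0, 0, 0, 0], [0, 0, 0, 0]]]}}

```text
clock: 14.85
tool_pos: [0.3639, -0.2682, 0.0861]
orientation: [83.1, 90.0, -36.9]
force: [-1.9, 0.6, 2.2]
opening: 0.0118
```

```bash
python3 - <<'E'
from h import *
togo([.363,-.2675,.0856],-120)
print(get_obs()["moment"])
r=cloud("top"); dish(r,(395,490,215,315),.063)
E
```

```text
t 14.85 tcp [ 0.3639 -0.2682  0.0861] psi -119.95 tooldown [ 1.e-04 -1.e-04 -1.e+00] F [-1.9  0.6  2.2] open 0.0118 j6 71.0
spin 0.001 shift [ 0.05 -0.11 -0.01]
[ 0.32428133  0.47334945 -0.06562642]
rim n 315 slope deg x,y [0.53 1.69] centre [ 0.4665 -0.3252] rim z 0.1138
```

>>> {"op": "move_arm", "data": {"commands": [[[0, 0, 0, 0], [0, 0, 0, 0], [0, 0, 0, 0]]], "jaw": 1.8}}

```text
clock: 15.2
tool_pos: [0.3641, -0.2682, 0.0861]
orientation: [99.8, 90.0, -20.1]
force: [-0.5, 0.7, 0.5]
opening: 0.018
```

>>> {"op": "move_arm", "data": {"commands": [[[0, 0, 0, 0], [0, 0, 0, 0], [0, 0, 0, 0], [-0.5, 0, 0, 0], [-1, 0, 0, 0], [-1.5, 0, 0, 0]]], "jaw": 4}}

```text
clock: 15.8
tool_pos: [0.3635, -0.268, 0.1166]
orientation: [-71.4, 89.9, 168.6]
force: [-1.1, -0.7, 0.3]
opening: 0.0402
```

>>> {"op": "move_arm", "data": {"commands": [[[-2, 0, 0, 0], [-3, 0, 0, 0], [-3, 0, 0, 0], [0, 0, -3, 0], [0, 0, -4, 0], [0, 0, -4, 0], [0, 0, -4, 0], [0, 0, -4, 0]]]}}

```text
clock: 16.6
tool_pos: [0.4593, -0.102, 0.1973]
orientation: [125.4, 89.9, 5.4]
force: [0.1, -0.7, -0.1]
opening: 0.0398
```

```bash
python3 - <<'E'
from h import *
togo([.363,-.2675,.0856],-120)
r=cloud("top"); im,W=r
dish(r,(395,490,215,315),.063)
for n,(u0,u1,v0,v1,lo,hi) in dict(beaker=(385,420,180,215,.05,.09),bowl=(195,240,170,212,.03,.06)).items():
    p=W[v0:v1,u0:u1].reshape(-1,3); p=p[(p[:,2]>lo)&(p[:,2]<hi)]; print(n,p.mean(0))
h=W[255:320,395:460].reshape(-1,3); h=h[(h[:,2]>.08)&(h[:,2]<.14)]; print("handle/rim z",np.percentile(h[:,2],[5,50,95]))
s,_=snapshot("scene")
c=np.hstack([cv2.resize(s[120:270,200:350],(390,390)),cv2.resize(im[180:330,370:520],(390,390))]); save(np.clip(c*1.3,0,255).astype(np.uint8),"end")
E
```

```text
t 16.6 tcp [ 0.4593 -0.102   0.1973] psi -119.95 tooldown [ 1.6e-03  1.0e-04 -1.0e+00] F [ 0.1 -0.7 -0.1] open 0.0398 j6 49.0
spin 0.001 shift [11.15 -0.08 19.16]h.py:27: RuntimeWarning: Mean of empty slice
  g=least_squares(lambda a:np.hypot(q[:,0]-a[0],q[:,1]-a[1])-.0522,list(np.nanmean(q[:,:2],0)),loss="soft_l1",f_scale=.002).x
Traceback (most recent call last):
  File "h.py", line 27, in dish
    g=least_squares(lambda a:np.hypot(q[:,0]-a[0],q[:,1]-a[1])-.0522,list(np.nanmean(q[:,:2],0)),loss="soft_l1",f_scale=.002).x
      ~~~~~~~~~~~~~^^^^^^^^^^^^^^^^^^^^^^^^^^^^^^^^^^^^^^^^^^^^^^^^^^^^^^^^^^^^^^^^^^^^^^^^^^^^^^^^^^^^^^^^^^^^^^^^^^^^^^^^^^
ValueError: Initial guess is outside of provided bounds
```

The arm is hiding the view, so I move it aside, keeping clear of the dispenser.

>>> {"op": "move_arm", "data": {"commands": [[[-1, -2.4, -3.1, 0], [-1, -2.4, -3.1, 0], [0, -2.4, -3.1, 0], [0, -2.4, -3.1, 0], [0, -2.4, -3.1, 0], [0, -2.4, -3.1, 0], [0, -2.4, -3.1, 0], [0, -2.4, -3.1, 0]]]}}

```text
clock: 17.45
tool_pos: [0.4157, 0.2089, 0.2173]
orientation: [165.3, 89.9, 45.4]
force: [0.5, -0.4, 0.2]
opening: 0.0398
```

```bash
python3 - <<'E'
from h import *
togo([.363,-.2675,.0856],-120)
r=cloud("top"); im,W=r
s,_=snapshot("scene")
c=np.hstack([cv2.resize(s[120:270,200:350],(390,390)),cv2.resize(im[180:330,370:520],(390,390))]); save(np.clip(c*1.3,0,255).astype(np.uint8),"end")
for n,(u0,u1,v0,v1,lo,hi) in dict(beaker=(385,420,180,215,.05,.09),bowl=(195,240,170,212,.03,.06)).items():
    p=W[v0:v1,u0:u1].reshape(-1,3); p=p[(p[:,2]>lo)&(p[:,2]<hi)]; print(n,len(p),p.mean(0))
dish(r,(395,490,215,315),.063)
E
```

```text
t 17.45 tcp [0.4157 0.2089 0.2173] psi -119.93 tooldown [ 0.0011  0.0011 -1.    ] F [ 0.5 -0.4  0.2] open 0.0398 j6 9.0
spin 0.001 shift [13.11 19.25 43.91]
beaker 233 [ 0.64846289 -0.23807315  0.06698589]
bowl 310 [0.66458075 0.25499705 0.03855398]
rim n 433 slope deg x,y [1.05 1.57] centre [ 0.4607 -0.3229] rim z 0.1137
```

View pics/end.png

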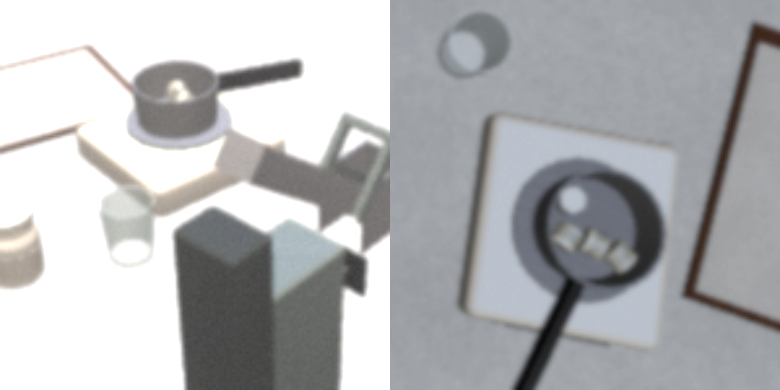

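```bash
python3 - <<'E'
from h import *
z=np.load("/tmp/top.npz"); print("bench ref:"); dish((z["im"],z["W"]),(298,358,203,300),0.)
im,W=cloud("top"); h=W[215:340,370:490].reshape(-1,3)
a=np.array([np.cos(np.radians(-30)),np.sin(np.radians(-30))]); n=np.array([-a[1],a[0]]); d=h[:,:2]-[.4662,-.3257]
for l in(-.16,-.14,-.12,-.1,-.08,-.07): 
    k=(np.abs(d@a-l)<.008)&(np.abs(d@n)<.015)&(h[:,2]>.1); print(l,k.sum(),np.median(h[k,2]).round(4),np.median((d@n)[k]).round(4))
for t in range(-180,180,30):
    e=np.array([np.cos(np.radians(t)),np.sin(np.radians(t))]); k=(np.abs(d-.0523*e)**2).sum(1)<.006**2; print(t,np.nanpercentile(h[k,2],85).round(4),end=" ")
E
```

```text
bench ref:
rim n 447 slope deg x,y [0.39 1.07] centre [ 0.5322 -0.0458] rim z 0.0528
-0.16 43 0.1131 0.002
-0.14 53 0.1141 0.002
-0.12 54 0.1139 0.0021
-0.1 50 0.1139 0.003
-0.08 50 0.1144 0.0023
-0.07 50 0.1141 0.0028
-180 0.1189 -150 0.1178 -120 0.1166 -90 0.1149 -60 0.1163 -30 0.1161 0 0.1158 30 0.1171 60 0.1161 90 0.1135 120 0.1153 150 0.1169
```

```bash
python3 -c "
from plant import close_job
print(close_job())"
```

```text
the job is handed in; nothing more can be done
None
```

The dish is on the balance pan with all four caps in it, and I handed the job in at about 17.5 s. I gripped it by the handle, held it under the spout and pushed the paddle in until the chute was empty. Then I carried it to the balance, lowered it until the wrist force showed contact, and let go.

**Final checks:**
- **Dish level:** it stands upright. The handle top is level at 0.113–0.114 m (0.115 m expected) and the rim reads 0.114–0.119 m (0.118 m expected).
- **Dish position:** it is roughly 2–3 mm from the middle of the pan. The last circle fit gave about 6 mm, but the handle had biased it. The fit just before release, with less of the handle in view, gave about 1 mm.
- **Caps:** all four are visible in the dish and none was seen on the bench.
- **Beaker and bowl:** both measure within 1 mm of where they started.
- **Arm:** it is clear of everything.

**One disagreement:** during the carry the dish sagged about 6 mm in the grip, and it levelled as it was set down. The highest wrist force I read was about 5 N.

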